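Move the lure blanks to the paint rack in reverse order

ROBOT

A 7-joint arm with a two-finger parallel gripper is mounted at the origin on the work surface. World frame = base frame: x ahead of the robot, y to its left, z up, the work surface at z = 0. Lengths are in m, angles in degrees, forces in N, time in s.
With the tool pointing down it reaches from about 0.4 to 0.9 m from the base axis. Payload 5.5 kg.
Tool frame: the origin (TCP) lies midway between the tips of the shut fingers; the grasp point (between the pads) lies 19 mm behind it (bot.tcp_to_grasp is the z of the grasp point in the tool frame, in m); z points along the fingers, y is the line along which they close (so a half turn about z gives the same grasp; the last joint's range is limited). The gripper opens to 92 mm and grips with 3 to 60 N. Pads are 19 mm wide; open, the fingers measure 130 mm over their backs; the gripper's body (75 mm by 190 mm) begins 47 mm behind the grasp point.
Start: joints at [-47.945, 28.699, -24.465, 88.831, 12.651, 65.22, -12.049], TCP at [0.295, 0.579, 0.227] pointing down, gripper open.
Joint ranges: [-164.97, 164.97], [-17.58, 116.51], [-87.97, 89.64], [11.32, 138.91], [-80.73, 260.73], [10.89, 115.49], [-147.41, 147.41]. Speed limits (degrees/s): [147.25, 147.25, 180, 180, 180, 180, 180].

INTERFACE

Orientations are given as [roll, pitch, yaw] about the fixed x, y, z axes, in that order (R = Rz(yaw) Ry(pitch) Rx(roll)).
In Python, from cell import bot, imaging gives the robot as it stands. The module is installed in compiled form; this text tells all that it offers.
- The arm moves only by the shell command python3 -m handwheel 'ROWS' [FORCE]. ROWS is JSON, a list that holds one entry, the list of rows, each a list of 7 numbers: the turn, a rotation vector about the tool's x, y, z in units of 90 degrees (1.0 is 90 degrees), then the shift along the tool's x, y, z in units of 0.5 m (1.0 is 0.5 m), then the closure, from 0 (fully open) to 1 (shut). In form: [[[ax, ay, az, x, y, z, gripper], ...]]. A call has 1 to 20 rows; each row is the pose to reach, as a shift and turn from the pose commanded when the call began, along the tool's axes at that moment; what a row does not reach only later rows make up. A row lasts 1/8 s, in which the tool goes at most 62.5 mm and 10.7 degrees, less where a joint would pass 70% of its speed; a pose out of reach is approached as far as the arm can. A call with a number of a shift or a turn outside -1 to 1 is refused whole. A call with a gripper value outside its range is refused whole. The fingers move at their own pace and stop on an object; FORCE is the grip in N (left out, the last holds). Time passes only in rows, so rows that repeat a pose let the fingers close. It gives the time, the measured TCP pose, the force, the opening and the grip force at its end, in the units of the state.
- bot.get_obs(): the state, without advancing time (a new reading comes with each control period).
- imaging.snapshot(name): name is "scene" or "top" or "wrist"; returns the picture (400x640x3 uint8, blue, green, red); there is no depth.
- imaging.camera_params(name): a dict with "fovy" (degrees; the focal length in pixels is half the picture's height over the tangent of half this angle, whatever the lens; pixels are square), "cx", "cy" (the principal point, pixels), "pose" (4x4, takes a point from camera to world coordinates). Camera axes: x right, y up, looking along -z (the intrinsics and any distortion apply to the point x, -y, -z); pixel columns grow to the right and rows downward; lengths in m; the calibration is good to about 2 mm. A picture is of the moment at which its call begins: read the wrist's pose just before it. camera_params takes no time and is no camera call; for the wrist camera it gives the pose at the moment of the call.
- bot.finish_job(): hands the job in; it is judged then, once.
The state is a dict: "time_s": time; "joint_pos": joint angles; "joint_velocities": joint speeds; "effort": joint torques, N m; "tcp_pos": TCP position; "tool_rot": TCP orientation; "force": force on the tool from outside, world axes, zero at the start; "moment": the same for the moment, N m; "gripper_width": finger opening in m; "grasp_force": force on a finger pad.
Only numpy, scipy, OpenCV 4.12 (cv2) and the standard library are available. Lean on these libraries where they do the work, as an engineer would, in place of code of your own. Each camera call takes 0.05 s, during which the arm holds its last target. There are 200 camera calls.

TASK

Move the four turned wooden lure blanks from the brown drying rack to the empty grey paint rack in reverse order: the blank that is nearest the robot at the start goes to the paint rack's furthest place, the next one to the place before it, and so on, so that the furthest one ends nearest. Lay each blank along its own place, seated in both V notches and centred over them, and let go of it.

Things in the scene. Friction and masses are not known exactly. Their poses are not given: they have to be found in the camera images.
- slim_centre (a point): Turned bare light-wood fishing lure blank, slim, tapering to a point at both ends, 135 mm long; its straight middle part (+-40 mm) is 22 mm in diameter; about 26 g. It lies level on a cradle of the drying rack. The point is on its axis at the middle of its length, half-way up; its y axis runs along its length. Lying in a pair of V notches on either rack the point is 46 mm above the bench.
- popper_centre (a point): Turned bare light-wood fishing lure blank, with a flared flat face (35 mm diameter) at one end and a tapered tail, 110 mm long; its straight middle part (about +-40 mm) is 28 mm in diameter; about 36 g. It lies level on a cradle of the drying rack. The point is on its axis at the middle of its length, half-way up; its y axis runs along its length. Lying in a pair of V notches on either rack the point is 50 mm above the bench.
- stubby_centre (a point): Turned bare light-wood fishing lure blank, short and thick with slightly rounded ends, 95 mm long; its straight part (+-41 mm) is 30 mm in diameter; about 38 g. It lies level on a cradle of the drying rack. The point is on its axis at the middle of its length, half-way up; its y axis runs along its length. Lying in a pair of V notches on either rack the point is 51 mm above the bench.
- waisted_centre (a point): Turned bare light-wood fishing lure blank, with a narrow neck behind a bead-shaped end, 120 mm long; its straight part (-60 to +40 mm) is 25 mm in diameter; about 32 g. It lies level on a cradle of the drying rack. The point is on its axis at the middle of its length, half-way up; its y axis runs along its length. Lying in a pair of V notches on either rack the point is 48 mm above the bench.
- cradle1: Fixed brown wooden cradle on the drying rack, the one on which the slim blank lies at the start (all four are alike). Plate 56 x 90 mm with two V-notched saddles 8 mm thick, at y = +-30 mm, so 52 mm clear between them for fingers. Origin: centre of its underside, 8 mm above the bench; x along the row, y along the blank.
- cradle2: Fixed brown wooden cradle on the drying rack, the one on which the popper blank lies at the start (all four are alike). Plate 56 x 90 mm with two V-notched saddles 8 mm thick, at y = +-30 mm, so 52 mm clear between them for fingers. Origin: centre of its underside, 8 mm above the bench; x along the row, y along the blank.
- cradle3: Fixed brown wooden cradle on the drying rack, the one on which the stubby blank lies at the start (all four are alike). Plate 56 x 90 mm with two V-notched saddles 8 mm thick, at y = +-30 mm, so 52 mm clear between them for fingers. Origin: centre of its underside, 8 mm above the bench; x along the row, y along the blank.
- cradle4: Fixed brown wooden cradle on the drying rack, the one on which the waisted blank lies at the start (all four are alike). Plate 56 x 90 mm with two V-notched saddles 8 mm thick, at y = +-30 mm, so 52 mm clear between them for fingers. Origin: centre of its underside, 8 mm above the bench; x along the row, y along the blank.
- drying_rack: Fixed dark wooden board 290 (x) x 110 (y) x 8 mm carrying the row of four cradles, at x = -102, -34, +34 and +102 mm. Origin: centre of its underside on the bench; x runs along the row, away from the robot (within 0.2 rad of straight ahead).
- paint_rack: Fixed grey board, size, origin and axes as the drying rack's and lying beside it, to its left or right. Four empty places at x = -102, -34, +34, +102 mm, y = 0: each a pair of white plastic saddles 8 mm thick at y = +-30 mm (52 mm clear between) with 90-degree V notches, bottom 30 mm and top 48 mm above the bench, mouth 37 mm wide. A blank lies in both notches along y and centres itself.

How it is judged (in metres and radians):
At the end, for the whole second after the job is handed in: All four blanks lie released and at rest on the paint rack in reverse starting order: each centre within 10 mm of its place along the row, 15 mm across, 6 mm of seated height, length within 0.2 rad of the notches (((x of cradle1 in the frame of drying_rack between -0.122 and -0.082 m and x of slim_centre in the frame of paint_rack between 0.092 and 0.112 m) or (x of cradle1 in the frame of drying_rack between -0.054 and -0.014 m and x of slim_centre in the frame of paint_rack between 0.024 and 0.044 m) or (x of cradle1 in the frame of drying_rack between 0.014 and 0.054 m and x of slim_centre in the frame of paint_rack between -0.044 and -0.024 m) or (x of cradle1 in the frame of drying_rack between 0.082 and 0.122 m and x of slim_centre in the frame of paint_rack between -0.112 and -0.092 m)) and y of slim_centre in the frame of paint_rack between -0.015 and 0.015 m and z of slim_centre in the frame of paint_rack between 0.0396 and 0.0516 m and angle between the y axis of each of slim_centre, popper_centre, stubby_centre, waisted_centre and the y axis of paint_rack, either way round below 0.2 rad and linear speed of each of slim, popper, stubby, waisted below 0.02 m/s and angular speed of each of slim, popper, stubby, waisted below 0.3 rad/s and contact force between each of slim, popper, stubby, waisted and the fingers below 0.05 N and ((x of cradle2 in the frame of drying_rack between -0.122 and -0.082 m and x of popper_centre in the frame of paint_rack between 0.092 and 0.112 m) or (x of cradle2 in the frame of drying_rack between -0.054 and -0.014 m and x of popper_centre in the frame of paint_rack between 0.024 and 0.044 m) or (x of cradle2 in the frame of drying_rack between 0.014 and 0.054 m and x of popper_centre in the frame of paint_rack between -0.044 and -0.024 m) or (x of cradle2 in the frame of drying_rack between 0.082 and 0.122 m and x of popper_centre in the frame of paint_rack between -0.112 and -0.092 m)) and y of popper_centre in the frame of paint_rack between -0.015 and 0.015 m and z of popper_centre in the frame of paint_rack between 0.0438 and 0.0558 m and ((x of cradle3 in the frame of drying_rack between -0.122 and -0.082 m and x of stubby_centre in the frame of paint_rack between 0.092 and 0.112 m) or (x of cradle3 in the frame of drying_rack between -0.054 and -0.014 m and x of stubby_centre in the frame of paint_rack between 0.024 and 0.044 m) or (x of cradle3 in the frame of drying_rack between 0.014 and 0.054 m and x of stubby_centre in the frame of paint_rack between -0.044 and -0.024 m) or (x of cradle3 in the frame of drying_rack between 0.082 and 0.122 m and x of stubby_centre in the frame of paint_rack between -0.112 and -0.092 m)) and y of stubby_centre in the frame of paint_rack between -0.015 and 0.015 m and z of stubby_centre in the frame of paint_rack between 0.0452 and 0.0572 m and ((x of cradle4 in the frame of drying_rack between -0.122 and -0.082 m and x of waisted_centre in the frame of paint_rack between 0.092 and 0.112 m) or (x of cradle4 in the frame of drying_rack between -0.054 and -0.014 m and x of waisted_centre in the frame of paint_rack between 0.024 and 0.044 m) or (x of cradle4 in the frame of drying_rack between 0.014 and 0.054 m and x of waisted_centre in the frame of paint_rack between -0.044 and -0.024 m) or (x of cradle4 in the frame of drying_rack between 0.082 and 0.122 m and x of waisted_centre in the frame of paint_rack between -0.112 and -0.092 m)) and y of waisted_centre in the frame of paint_rack between -0.015 and 0.015 m and z of waisted_centre in the frame of paint_rack between 0.0417 and 0.0537 m); the robot touches nothing.
It also fails if it takes over 106 s, if anything falls off the work surface, if the arm or the gripper's body presses on something with over 40 N, if the wrist force passes 120 N, or if a joint passes its speed limit or range.

## Working session

There is one attempt and no reset: what is moved stays moved. The work goes in short steps, Python scripts to look and compute and a shell command to move; the robot and the scene stay as the last step left them, time stands still between calls to the robot, and variables do not carry over. Pictures are saved under pics/ and viewed, at most 14 in all, crops included, and the job is handed in when it is done.

```bash
mkdir -p pics
python3 - <<'E'
from cell import bot, imaging
import cv2
for n in ("top","scene"):
    cv2.imwrite(f"pics/{n}0.png",imaging.snapshot(n)); p=imaging.camera_params(n); print(n,p)
print(imaging.camera_params("wrist")); print(bot.get_obs(), bot.tcp_to_grasp)
E
```

```text
top {'fovy': 54.13505277735481, 'cx': 316.6877858117618, 'cy': 192.47309050934953, 'pose': array([[-0.0118338 ,  0.99155323, -0.12915944,  0.43854188],
       [-0.99990204, -0.01076877,  0.00894114,  0.00136323],
       [ 0.00747472,  0.1292526 ,  0.99158353,  0.86314438],
       [ 0.        ,  0.        ,  0.        ,  1.        ]])}
scene {'fovy': 42.07760344143133, 'cx': 320.70240649585577, 'cy': 199.7013309102551, 'pose': array([[-0.71978239, -0.52368556,  0.45570467,  1.00374217],
       [ 0.694098  , -0.53166469,  0.48534588,  0.46156206],
       [-0.01188655,  0.66564712,  0.74617198,  0.79383047],
       [ 0.        ,  0.        ,  0.        ,  1.        ]])}
{'fovy': 63.798917934975684, 'cx': 318.2471506906059, 'cy': 194.89244600503488, 'pose': array([[ 0.45269083, -0.85732923, -0.24506655,  0.22774711],
       [ 0.89166675,  0.43488999,  0.12570243,  0.61283488],
       [-0.00119137, -0.27542203,  0.96132268,  0.38299897],
       [ 0.        ,  0.        ,  0.        ,  1.        ]])}
{'time_s': 0.1, 'joint_pos': array([-47.94509736,  28.74976068, -24.45429155,  88.88372812,
        12.65173778,  65.21858991, -12.05098519]), 'joint_velocities': array([ 0.03122979, -0.14179449, -0.0052068 , -0.08930436,  0.04826114,
        0.03591858,  0.02118567]), 'effort': array([-1.13357740e-02, -5.67869818e+01, -5.83810508e+00, -2.79912418e+01,
       -6.89032814e-02,  2.43285910e-02,  4.46625256e-05]), 'tcp_pos': array([0.29459806, 0.57872281, 0.22578032]), 'tool_rot': array([-1.79901349e+02, -3.58848346e-03,  1.53026437e+02]), 'force': array([ 0.17806551, -1.44717918,  0.13249167]), 'moment': array([-0.00657824,  0.03244808,  0.02472669]), 'grasp_force': 0.0, 'gripper_width': 0.09162132501061895} -0.0188
```

View pics/top0.png

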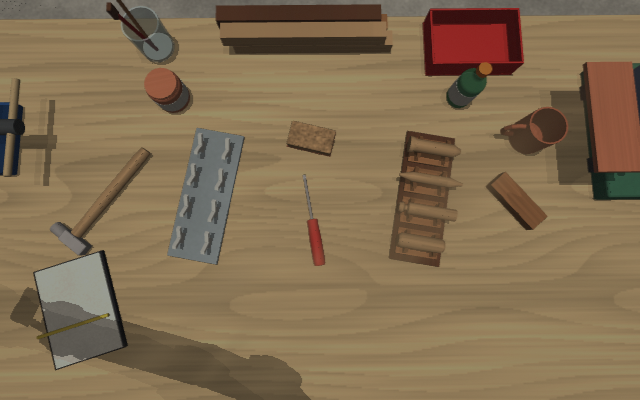

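View pics/scene0.png

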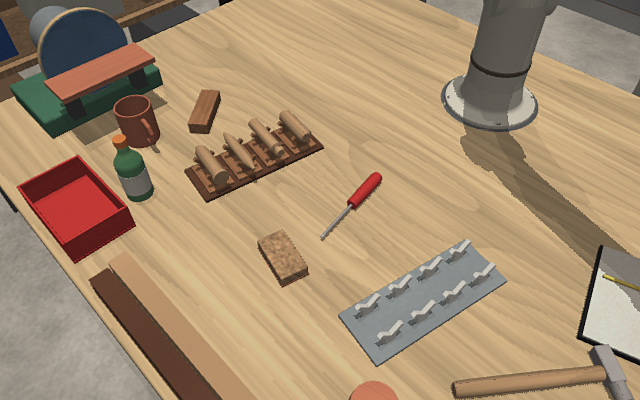

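The top view shows the paint rack at left, about (198,128)-(244,135)-(218,263)-(168,256), and the drying rack at right, about (407,132)-(455,137)-(438,265)-(390,259). The blanks lie at about (422,243), (430,212), (431,181) and (435,149). I'll enlarge both racks.

```bash
python3 - <<'E'
import cv2,numpy as np
im=cv2.imread("pics/top0.png")
a=im[120:270,160:250]; b=im[120:270,380:475]
f=lambda x:cv2.resize(x,None,fx=4,fy=4,interpolation=cv2.INTER_CUBIC)
cv2.imwrite("pics/crop1.png",np.hstack([f(a),f(b)]))
E
cat > h.py <<'E'
import numpy as np
from cell import bot, imaging
from scipy.spatial.transform import Rotation as R
def ray(name,u,v,z,p=None):
    p=p or imaging.camera_params(name); f=200/np.tan(np.radians(p["fovy"]/2)); T=p["pose"]
    d=T[:3,:3]@np.array([(u-p["cx"])/f,-(v-p["cy"])/f,-1]); o=T[:3,3]
    return o+d*(z-o[2])/d[2]
def proj(name,P,p=None):
    p=p or imaging.camera_params(name); f=200/np.tan(np.radians(p["fovy"]/2)); T=p["pose"]
    c=T[:3,:3].T@(np.asarray(P)-T[:3,3]); return np.array([p["cx"]-f*c[0]/c[2],p["cy"]+f*c[1]/c[2]])
E
python3 - <<'E'
from h import *
for n,c in (("paint",[(198,128),(244,135),(218,263),(168,256)]),("dry",[(407,132),(455,137),(438,265),(390,259)])):
    P=np.array([ray("top",u,v,.008)[:2] for u,v in c]); x=(P[0]+P[1]-P[2]-P[3])/2
    print(n,P.mean(0),np.linalg.norm(x),np.degrees(np.arctan2(x[1],x[0])),np.linalg.norm(P[0]-P[1]))
E
```

```text
paint [0.54888988 0.23411845] 0.28802077027086803 -10.909485224374183 0.10480712383863319
dry [ 0.53758379 -0.23989075] 0.28693300824868617 -10.201356860081972 0.10849575569543882
```

View pics/crop1.png

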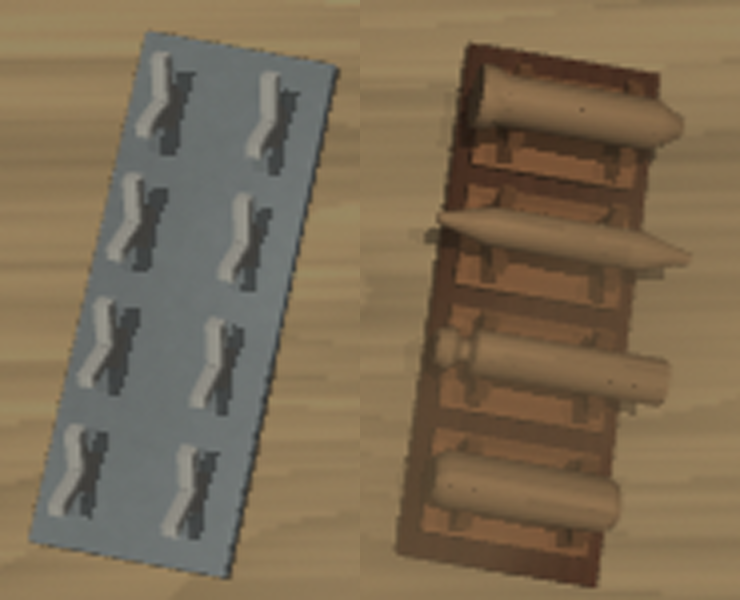

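The order from near to far is stubby, waisted, slim, popper, so their goals are +102, +34, -34 and -102. I'll compute the positions, plus the nearby tall obstacles (bottle base about (458,100), jar base about (176,100)).

Run:
```python
from h import *
F={}
for n,c in (("paint",[(197,127.75),(244,136.5),(216.8,263.7),(167.75,255.7)]),("dry",[(407.3,130.8),(454.8,138.3),(439.3,266.3),(389.3,258.3)])):
    P=np.array([ray("top",u,v,.008)[:2] for u,v in c]); x=(P[0]+P[1]-P[2]-P[3])/2
    a=np.arctan2(x[1],x[0]); F[n]=(P.mean(0),a)
    print(n,P.mean(0),np.linalg.norm(x),np.degrees(a),np.linalg.norm(P[0]-P[1]),np.linalg.norm(P[2]-P[3]))
o,a=F["dry"]; M=np.array([[np.cos(a),np.sin(a)],[-np.sin(a),np.cos(a)]])
for n,u,v,z in (("stubby",421.3,243,.051),("waisted",427.8,210.8,.048),("slim",430.9,179.5,.046),("popper",435.3,148,.05),("bottle",458,100,0),("mug",535,140,0)):
    p=ray("top",u,v,z)[:2]; print(n,p,M@(p-o))
print("jar",ray("top",176,100,0)[:2], "bottletip@.12,.18",ray("top",485,68,.12),ray("top",485,68,.18))
o,a=F["paint"]
for s in(-.102,-.034,.034,.102): print(s,o+s*np.array([np.cos(a),np.sin(a)]))
# scene check of saddle/rack centres
for n in F: print(n, proj("scene",[*F[n][0],.008]))
```

```text
paint [0.54797377 0.23544793] 0.2870982682280301 -11.03517020247272 0.10780143903708268 0.10727426152228206
dry [ 0.53720711 -0.24023435] 0.2873632819086382 -10.08095351184725 0.10792104301425287 0.10886381344030494
stubby [ 0.43691792 -0.22043479] [-0.10220658  0.00193932]
waisted [ 0.50353074 -0.23798275] [-0.03355058 -0.00367786]
slim [ 0.5700765  -0.24838585] [ 0.03378876 -0.00227221]
popper [ 0.63731157 -0.2599391 ] [ 0.10200809 -0.00187831]
bottle [ 0.76202748 -0.33414239] [ 0.23778707 -0.0531058 ]
mug [ 0.6658739  -0.50413688] [ 0.17287371 -0.23730649]
jar [0.76785633 0.31299164] bottletip@.12,.18 [ 0.78327447 -0.34568465  0.12      ] [ 0.75544145 -0.31766469  0.18      ]
-0.102 [0.44785977 0.25497191]
-0.034 [0.51460244 0.24195592]
0.034 [0.58134511 0.22893994]
0.102 [0.64808778 0.21592396]
paint [424.51632157 294.16078176]
dry [255.92426142 156.65052592]
```

```bash
cat >> h.py <<'E'
def to(x,y,z,yaw):
    o=bot.get_obs(); T=R.from_euler("xyz",o["tool_rot"],degrees=True); G=R.from_euler("xyz",[180,0,yaw],degrees=True)
    print("turn",np.round((T.inv()*G).as_rotvec()/(np.pi/2),3),"shift",np.round(T.inv().apply(np.array([x,y,z])-o["tcp_pos"])/.5,3))
E
python3 - <<'E'
from h import *
to(.5,.2,.23,80); to(.437,-.22,.2,80)
E
```

```text
turn [-0.001  0.001  0.811] shift [-0.71  -0.489 -0.008]
turn [-0.001  0.001  0.811] shift [-0.978 -1.294  0.054]
```

```bash
python3 -m handwheel '[[[0,0,0.81,-0.71,-0.49,0,0.5],[0,0,0.81,-0.71,-0.49,0,0.5],[0,0,0.81,-0.71,-0.49,0,0.5],[0,0,0.81,-0.71,-0.49,0,0.5],[0,0,0.81,-0.71,-0.49,0,0.5],[0,0,0.81,-0.71,-0.49,0,0.5],[0,0,0.81,-0.71,-0.49,0,0.5],[0,0,0.81,-0.71,-0.49,0,0.5]]]' 15; python3 -c "
from h import *
to(.437,-.22,.18,80)"
```

```text
time_s: 1.1
tcp_pos: [0.5024, 0.1938, 0.2264]
tool_rot: [179.9, 0.1, 79.5]
force: [-0.6, 0.3, 0.3]
gripper_width: 0.0459
grasp_force: 0.0
turn [ 0.001  0.002 -0.005] shift [-0.837  0.022  0.095]
```

```bash
python3 -m handwheel '[[[0,0,-0.005,-0.837,0.022,0.095,0.5],[0,0,-0.005,-0.837,0.022,0.095,0.5],[0,0,-0.005,-0.837,0.022,0.095,0.5],[0,0,-0.005,-0.837,0.022,0.095,0.5],[0,0,-0.005,-0.837,0.022,0.095,0.5],[0,0,-0.005,-0.837,0.022,0.095,0.5],[0,0,-0.005,-0.837,0.022,0.095,0.5],[0,0,-0.005,-0.837,0.022,0.095,0.5],[0,0,-0.005,-0.837,0.022,0.095,0.5],[0,0,-0.005,-0.837,0.022,0.095,0.5]]]'
python3 - <<'E'
from h import *
import cv2
p=imaging.camera_params("wrist"); im=imaging.snapshot("wrist"); cv2.imwrite("pics/w1.png",im)
for q in ((.437,-.220,.051),(.5035,-.238,.048),(.570,-.2484,.046),(.6373,-.2599,.05)): print(proj("wrist",q,p))
to(.437,-.22,.035,80)
E
```

```text
time_s: 2.35
tcp_pos: [0.4398, -0.2121, 0.1792]
tool_rot: [-180.0, -0.1, 80.8]
force: [-0.6, -0.1, -0.2]
gripper_width: 0.0461
grasp_force: 0.0
[317.37388843 195.97695514]
[390.30258169 202.43833053]
[461.07095968 201.49131463]
[535.93481145 203.40948133]
turn [ 0.    -0.     0.009] shift [-0.016 -0.003  0.288]
```

View pics/w1.png

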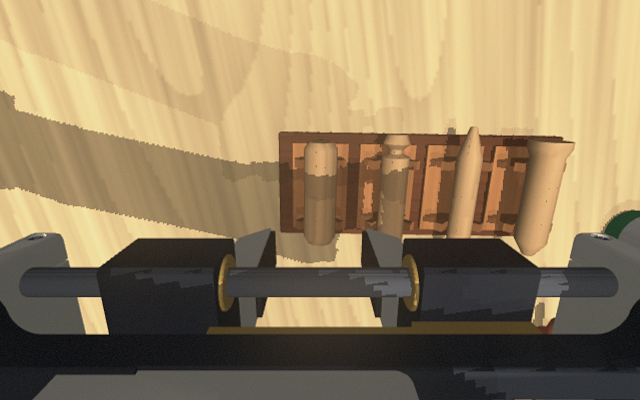

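The wrist view shows stubby at about (321,193), waisted at about (394,188), slim at about (465,184) and popper at about (538,198). All are within 4 px of prediction except slim and waisted along their length, and the grip tolerates that. Now I'll pick the stubby.

```bash
python3 -m handwheel '[[[0,0,0.009,-0.016,0,0.1,0.5],[0,0,0.009,-0.016,0,0.1,0.5],[0,0,0.009,-0.016,0,0.2,0.5],[0,0,0.009,-0.016,0,0.25,0.5],[0,0,0.009,-0.016,0,0.288,0.5],[0,0,0.009,-0.016,0,0.288,0.5],[0,0,0.009,-0.016,0,0.288,0.5],[0,0,0.009,-0.016,0,0.288,1],[0,0,0.009,-0.016,0,0.288,1],[0,0,0.009,-0.016,0,0.288,1],[0,0,0.009,-0.016,0,0.288,1]]]' 15; python3 -c "
from h import *
to(.437,-.22,.15,80);to(.648,.216,.15,79)"
```

```text
time_s: 3.78
tcp_pos: [0.4393, -0.2226, 0.036]
tool_rot: [179.8, 0.0, 79.8]
force: [1.3, 0.1, 5.4]
gripper_width: 0.0293
grasp_force: 15.0
turn [ 0.002  0.    -0.002] shift [ 0.004 -0.005 -0.228]
turn [0.002 0.    0.009] shift [ 0.937  0.256 -0.228]
```

```bash
python3 -m handwheel '[[[0,0,0,0,0,-0.1,1],[0,0,0,0,0,-0.2,1],[0.002,0,0.009,0.2,0.05,-0.23,1],[0.002,0,0.009,0.937,0.256,-0.23,1],[0.002,0,0.009,0.937,0.256,-0.23,1],[0.002,0,0.009,0.937,0.256,-0.23,1],[0.002,0,0.009,0.937,0.256,-0.23,1],[0.002,0,0.009,0.937,0.256,-0.23,1],[0.002,0,0.009,0.937,0.256,-0.23,1],[0.002,0,0.009,0.937,0.256,-0.23,1],[0.002,0,0.009,0.937,0.256,-0.23,1],[0.002,0,0.009,0.937,0.256,-0.23,1],[0.002,0,0.009,0.937,0.256,-0.23,1],[0.002,0,0.009,0.937,0.256,-0.23,1],[0.002,0,0.009,0.937,0.256,-0.23,1]]]'
python3 - <<'E'
from h import *
import cv2
p=imaging.camera_params("wrist"); im=imaging.snapshot("wrist"); cv2.imwrite("pics/w2.png",im)
o=np.array([.548,.2354]);a=np.radians(-11);x=np.array([np.cos(a),np.sin(a)]);y=np.array([-x[1],x[0]])
for s in(-.102,-.034,.034,.102):
  for t in (-.03,.03): print(s,t,proj("wrist",[*(o+s*x+t*y),.03],p).round())
to(.648,.216,.037,79)
E
```

```text
time_s: 5.65
tcp_pos: [0.6471, 0.2152, 0.1505]
tool_rot: [-179.8, 0.0, 78.9]
force: [0.8, 0.6, -0.6]
gripper_width: 0.0292
grasp_force: 15.0
-0.102 -0.03 [ 99. 220.]
-0.102 0.03 [ 86. 155.]
-0.034 -0.03 [173. 220.]
-0.034 0.03 [164. 155.]
0.034 -0.03 [247. 220.]
0.034 0.03 [242. 155.]
0.102 -0.03 [320. 220.]
0.102 0.03 [320. 155.]
turn [-0.002 -0.    -0.001] shift [0.001 0.002 0.227]
```

View pics/w2.png

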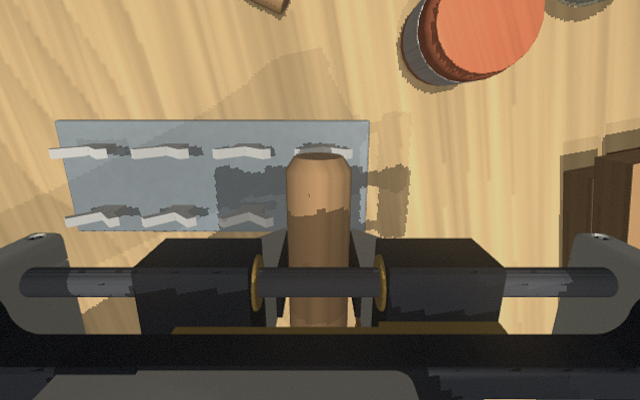

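The wrist view shows the far saddle row at about (78,152), (160,152), (242,152) and (323,150). The held stubby is centred at column 318 over the last place. I'll lower it and release.

```bash
python3 -m handwheel '[[[0,0,0,0.002,0.002,0.1,1],[0,0,0,0.002,0.002,0.18,1],[0,0,0,0.002,0.002,0.22,1],[0,0,0,0.002,0.002,0.228,1],[0,0,0,0.002,0.002,0.228,1],[0,0,0,0.002,0.002,0.228,1],[0,0,0,0.002,0.002,0.228,0.5],[0,0,0,0.002,0.002,0.228,0.5],[0,0,0,0.002,0.002,0.228,0.5],[0,0,0,0.002,0.002,0.1,0.5],[0,0,0,0.002,0.002,0,0.5],[0,0,0,0.002,0.002,0,0.5],[0,0,0,0.002,0.002,0,0.5]]]'
python3 - <<'E'
from h import *
import cv2
im=imaging.snapshot("top"); cv2.imwrite("pics/t2.png",cv2.resize(im[100:280,150:470],None,fx=2.5,fy=2.5,interpolation=cv2.INTER_CUBIC))
to(.5045,-.236,.15,80)
E
```

```text
time_s: 7.32
tcp_pos: [0.6479, 0.2169, 0.1502]
tool_rot: [-179.8, 0.0, 79.0]
force: [0.2, 0.6, -0.4]
gripper_width: 0.0461
grasp_force: 0.0
turn [-0.003  0.001 -0.012] shift [-0.943 -0.107 -0.   ]
```

View pics/t2.png

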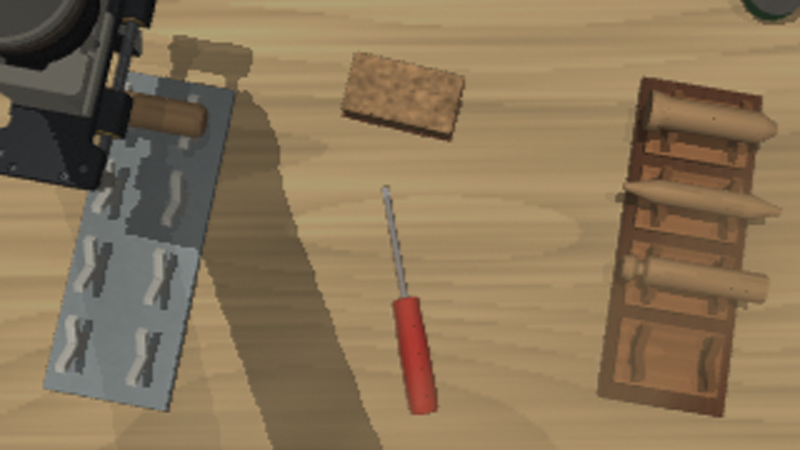

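The top view shows stubby lying across its far place at about (170,113), and the waisted blank at about (695,277) in the crop, unchanged. Next is the waisted blank.

```bash
python3 -m handwheel '[[[0,0,-0.012,-0.943,-0.107,0,0.5],[0,0,-0.012,-0.943,-0.107,0,0.5],[0,0,-0.012,-0.943,-0.107,0,0.5],[0,0,-0.012,-0.943,-0.107,0,0.5],[0,0,-0.012,-0.943,-0.107,0,0.5],[0,0,-0.012,-0.943,-0.107,0,0.5],[0,0,-0.012,-0.943,-0.107,0,0.5],[0,0,-0.012,-0.943,-0.107,0,0.5],[0,0,-0.012,-0.943,-0.107,0,0.5],[0,0,-0.012,-0.943,-0.107,0,0.5],[0,0,-0.012,-0.943,-0.107,0,0.5],[0,0,-0.012,-0.943,-0.107,0,0.5],[0,0,-0.012,-0.943,-0.107,0,0.5]]]'; python3 -c "
from h import *
to(.5045,-.236,.034,80)"
```

```text
time_s: 9.0
tcp_pos: [0.5057, -0.2348, 0.1503]
tool_rot: [-179.8, -0.0, 80.1]
force: [1.2, 0.3, 0.3]
gripper_width: 0.0457
grasp_force: 0.0
turn [-0.002 -0.     0.001] shift [-0.003 -0.001  0.233]
```

```bash
python3 -m handwheel '[[[0,0,0,-0.003,-0.001,0.1,0.5],[0,0,0,-0.003,-0.001,0.18,0.5],[0,0,0,-0.003,-0.001,0.233,0.5],[0,0,0,-0.003,-0.001,0.233,0.5],[0,0,0,-0.003,-0.001,0.233,0.5],[0,0,0,-0.003,-0.001,0.233,1],[0,0,0,-0.003,-0.001,0.233,1],[0,0,0,-0.003,-0.001,0.233,1],[0,0,0,-0.003,-0.001,0.233,1],[0,0,0,-0.003,-0.001,0.1,1],[0,0,0,-0.003,-0.001,0,1],[0,0,0,-0.003,-0.001,0,1]]]' 15; python3 -c "
from h import *
to(.5813+.0004,.229+.002,.15,79)"
```

```text
time_s: 10.5
tcp_pos: [0.5073, -0.2383, 0.1548]
tool_rot: [179.7, 0.1, 80.0]
force: [0.2, -0.1, -1.2]
gripper_width: 0.0245
grasp_force: 15.0
turn [0.003 0.001 0.011] shift [ 0.95  -0.016  0.008]
```

```bash
python3 -m handwheel '[[[0,0,0.011,0.95,-0.016,0.008,1],[0,0,0.011,0.95,-0.016,0.008,1],[0,0,0.011,0.95,-0.016,0.008,1],[0,0,0.011,0.95,-0.016,0.008,1],[0,0,0.011,0.95,-0.016,0.008,1],[0,0,0.011,0.95,-0.016,0.008,1],[0,0,0.011,0.95,-0.016,0.008,1],[0,0,0.011,0.95,-0.016,0.008,1],[0,0,0.011,0.95,-0.016,0.008,1],[0,0,0.011,0.95,-0.016,0.008,1],[0,0,0.011,0.95,-0.016,0.008,1],[0,0,0.011,0.95,-0.016,0.008,1],[0,0,0.011,0.95,-0.016,0.008,1]]]'; python3 -c "
from h import *
to(.5815,.231,.035,79)"
```

```text
time_s: 12.12
tcp_pos: [0.5791, 0.2314, 0.1466]
tool_rot: [-179.8, 0.0, 79.0]
force: [1.0, -0.7, 0.8]
gripper_width: 0.024
grasp_force: 15.0
turn [-0.002  0.    -0.   ] shift [0.    0.006 0.223]
```

```bash
python3 -m handwheel '[[[0,0,0,0,0.005,0.08,1],[0,0,0,0,0.005,0.16,1],[0,0,0,0,0.005,0.21,1],[0,0,0,0,0.005,0.223,1],[0,0,0,0,0.005,0.223,1],[0,0,0,0,0.005,0.223,1],[0,0,0,0,0.005,0.223,0.5],[0,0,0,0,0.005,0.223,0.5],[0,0,0,0,0.005,0.223,0.5],[0,0,0,0,0.005,0.1,0.5],[0,0,0,0,0.005,0,0.5],[0,0,0,0,0.005,0,0.5],[0,0,0,0,0.005,0,0.5]]]'; python3 -c "
from h import *
to(.5705,-.2475,.15,80)"
```

```text
time_s: 13.75
tcp_pos: [0.5807, 0.2318, 0.1461]
tool_rot: [-179.8, 0.0, 79.1]
force: [-0.4, 0.1, 0.3]
gripper_width: 0.0457
grasp_force: 0.0
turn [-0.002  0.    -0.01 ] shift [-0.945  0.162 -0.008]
```

```bash
python3 -m handwheel '[[[0,0,-0.01,-0.945,0.162,-0.008,0.5],[0,0,-0.01,-0.945,0.162,-0.008,0.5],[0,0,-0.01,-0.945,0.162,-0.008,0.5],[0,0,-0.01,-0.945,0.162,-0.008,0.5],[0,0,-0.01,-0.945,0.162,-0.008,0.5],[0,0,-0.01,-0.945,0.162,-0.008,0.5],[0,0,-0.01,-0.945,0.162,-0.008,0.5],[0,0,-0.01,-0.945,0.162,-0.008,0.5],[0,0,-0.01,-0.945,0.162,-0.008,0.5],[0,0,-0.01,-0.945,0.162,-0.008,0.5],[0,0,-0.01,-0.945,0.162,-0.008,0.5],[0,0,-0.01,-0.945,0.162,-0.008,0.5],[0,0,-0.01,-0.945,0.162,-0.008,0.5]]]'
python3 - <<'E'
from h import *
import cv2
to(.5705,-.2475,.031,80)
im=imaging.snapshot("scene"); cv2.imwrite("pics/s3.png",cv2.resize(im,(800,500)))
E
```

```text
time_s: 15.38
tcp_pos: [0.5714, -0.2466, 0.1502]
tool_rot: [-179.8, -0.0, 80.0]
force: [0.1, 0.0, 0.3]
gripper_width: 0.0458
grasp_force: 0.0
turn [-0.002 -0.     0.   ] shift [-0.002 -0.001  0.238]
```

View pics/s3.png

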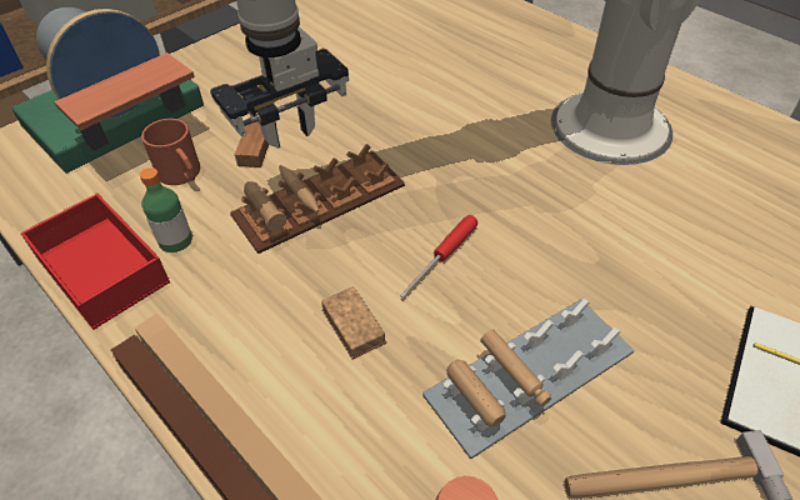

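The scene shows stubby at about (475,393) and waisted at about (515,367), both seated in their places. Now the slim blank.

```bash
python3 -m handwheel '[[[0,0,0,-0.002,-0.001,0.1,0.5],[0,0,0,-0.002,-0.001,0.18,0.5],[0,0,0,-0.002,-0.001,0.238,0.5],[0,0,0,-0.002,-0.001,0.238,0.5],[0,0,0,-0.002,-0.001,0.238,0.5],[0,0,0,-0.002,-0.001,0.238,1],[0,0,0,-0.002,-0.001,0.238,1],[0,0,0,-0.002,-0.001,0.238,1],[0,0,0,-0.002,-0.001,0.238,1],[0,0,0,-0.002,-0.001,0.1,1],[0,0,0,-0.002,-0.001,0,1],[0,0,0,-0.002,-0.001,0,1]]]' 15; python3 -c "
from h import *
to(.5146+.0002,.242+.001,.15,79)
print(ray('scene',142,196,0),ray('scene',120,140,.13))"
```

```text
time_s: 16.92
tcp_pos: [0.5731, -0.2499, 0.1552]
tool_rot: [179.7, 0.1, 79.9]
force: [0.0, -0.5, -1.1]
gripper_width: 0.0216
grasp_force: 15.0
turn [0.003 0.001 0.01 ] shift [ 0.95  -0.287  0.008]
[ 7.75441764e-01 -3.21858488e-01  1.11022302e-16] [ 0.76621346 -0.35112255  0.13      ]
```

```bash
python3 -m handwheel '[[[0,0,0.01,0.95,-0.287,0.008,1],[0,0,0.01,0.95,-0.287,0.008,1],[0,0,0.01,0.95,-0.287,0.008,1],[0,0,0.01,0.95,-0.287,0.008,1],[0,0,0.01,0.95,-0.287,0.008,1],[0,0,0.01,0.95,-0.287,0.008,1],[0,0,0.01,0.95,-0.287,0.008,1],[0,0,0.01,0.95,-0.287,0.008,1],[0,0,0.01,0.95,-0.287,0.008,1],[0,0,0.01,0.95,-0.287,0.008,1],[0,0,0.01,0.95,-0.287,0.008,1],[0,0,0.01,0.95,-0.287,0.008,1],[0,0,0.01,0.95,-0.287,0.008,1]]]'; python3 -c "
from h import *
to(.5148,.243,.032,79)"
```

```text
time_s: 18.55
tcp_pos: [0.5124, 0.2434, 0.1467]
tool_rot: [-179.8, 0.0, 79.0]
force: [-0.4, -0.5, -0.4]
gripper_width: 0.0215
grasp_force: 15.0
turn [-0.002  0.    -0.001] shift [0.    0.006 0.229]
```

```bash
python3 -m handwheel '[[[0,0,0,0,0.005,0.08,1],[0,0,0,0,0.005,0.16,1],[0,0,0,0,0.005,0.21,1],[0,0,0,0,0.005,0.229,1],[0,0,0,0,0.005,0.229,1],[0,0,0,0,0.005,0.229,1],[0,0,0,0,0.005,0.229,0.5],[0,0,0,0,0.005,0.229,0.5],[0,0,0,0,0.005,0.229,0.5],[0,0,0,0,0.005,0.1,0.5],[0,0,0,0,0.005,0,0.5],[0,0,0,0,0.005,0,0.5],[0,0,0,0,0.005,0,0.5]]]'; python3 -c "
from h import *
to(.6385,-.254,.15,80)"
```

```text
time_s: 20.18
tcp_pos: [0.5139, 0.2439, 0.1464]
tool_rot: [-179.8, 0.0, 79.1]
force: [-0.2, 0.4, 0.0]
gripper_width: 0.0459
grasp_force: 0.0
turn [-0.002  0.    -0.01 ] shift [-0.931  0.434 -0.009]
```

```bash
python3 -m handwheel '[[[0,0,-0.01,-0.931,0.434,-0.009,0.5],[0,0,-0.01,-0.931,0.434,-0.009,0.5],[0,0,-0.01,-0.931,0.434,-0.009,0.5],[0,0,-0.01,-0.931,0.434,-0.009,0.5],[0,0,-0.01,-0.931,0.434,-0.009,0.5],[0,0,-0.01,-0.931,0.434,-0.009,0.5],[0,0,-0.01,-0.931,0.434,-0.009,0.5],[0,0,-0.01,-0.931,0.434,-0.009,0.5],[0,0,-0.01,-0.931,0.434,-0.009,0.5],[0,0,-0.01,-0.931,0.434,-0.009,0.5],[0,0,-0.01,-0.931,0.434,-0.009,0.5],[0,0,-0.01,-0.931,0.434,-0.009,0.5],[0,0,-0.01,-0.931,0.434,-0.009,0.5],[0,0,-0.01,-0.931,0.434,-0.009,0.5]]]'
python3 - <<'E'
from h import *
import cv2
to(.6385,-.254,.035,80)
im=imaging.snapshot("scene"); cv2.imwrite("pics/s4.png",cv2.resize(im,(800,500)))
E
```

```text
time_s: 21.92
tcp_pos: [0.6394, -0.2537, 0.1508]
tool_rot: [-179.8, -0.0, 80.0]
force: [0.4, -0.1, -0.6]
gripper_width: 0.046
grasp_force: 0.0
turn [-0.002 -0.     0.   ] shift [-0.001 -0.001  0.232]
```

View pics/s4.png

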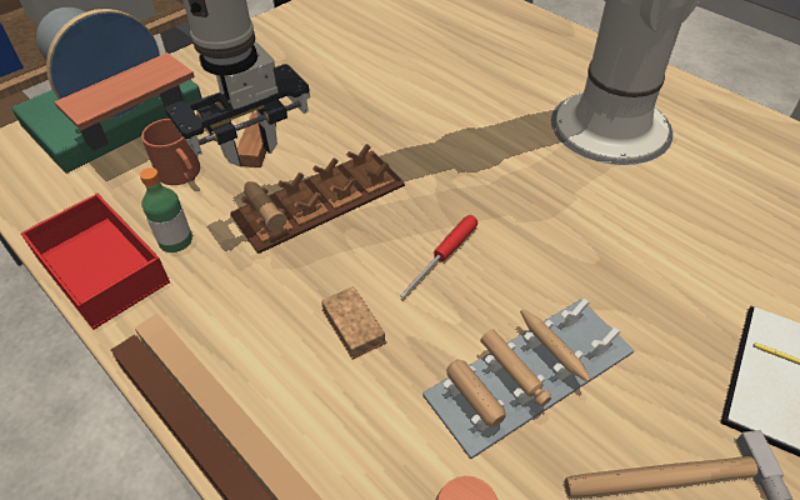

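The scene shows three blanks seated on the paint rack, with the slim at about (555,345). The gripper is over the popper, and the bottle should clear it by about 20 mm. I'll pick the popper.

```bash
python3 -m handwheel '[[[0,0,0,-0.001,-0.001,0.1,0.5],[0,0,0,-0.001,-0.001,0.16,0.5],[0,0,0,-0.001,-0.001,0.2,0.5],[0,0,0,-0.001,-0.001,0.231,0.5],[0,0,0,-0.001,-0.001,0.231,0.5],[0,0,0,-0.001,-0.001,0.231,0.5],[0,0,0,-0.001,-0.001,0.231,1],[0,0,0,-0.001,-0.001,0.231,1],[0,0,0,-0.001,-0.001,0.231,1],[0,0,0,-0.001,-0.001,0.231,1],[0,0,0,-0.001,-0.001,0.1,1],[0,0,0,-0.001,-0.001,0,1],[0,0,0,-0.001,-0.001,0,1]]]' 15; python3 -c "
from h import *
to(.4479+.0012,.255+.006,.15,79)"
```

```text
time_s: 23.6
tcp_pos: [0.6407, -0.2561, 0.1556]
tool_rot: [179.8, 0.1, 79.9]
force: [0.5, -0.2, -1.1]
gripper_width: 0.0273
grasp_force: 15.0
turn [0.002 0.001 0.01 ] shift [ 0.951 -0.558  0.008]
```

```bash
python3 -m handwheel '[[[0,0,0.01,0.951,-0.558,0.008,1],[0,0,0.01,0.951,-0.558,0.008,1],[0,0,0.01,0.951,-0.558,0.008,1],[0,0,0.01,0.951,-0.558,0.008,1],[0,0,0.01,0.951,-0.558,0.008,1],[0,0,0.01,0.951,-0.558,0.008,1],[0,0,0.01,0.951,-0.558,0.008,1],[0,0,0.01,0.951,-0.558,0.008,1],[0,0,0.01,0.951,-0.558,0.008,1],[0,0,0.01,0.951,-0.558,0.008,1],[0,0,0.01,0.951,-0.558,0.008,1],[0,0,0.01,0.951,-0.558,0.008,1],[0,0,0.01,0.951,-0.558,0.008,1],[0,0,0.01,0.951,-0.558,0.008,1]]]'; python3 -c "
from h import *
to(.4489,.260,.036,79)"
```

```text
time_s: 25.35
tcp_pos: [0.4472, 0.2613, 0.1473]
tool_rot: [-179.8, 0.0, 79.0]
force: [-0.8, -1.0, -0.7]
gripper_width: 0.0276
grasp_force: 15.0
turn [-0.002  0.    -0.   ] shift [-0.002  0.005  0.223]
```

```bash
python3 -m handwheel '[[[0,0,0,-0.002,0.004,0.08,1],[0,0,0,-0.002,0.004,0.16,1],[0,0,0,-0.002,0.004,0.21,1],[0,0,0,-0.002,0.004,0.223,1],[0,0,0,-0.002,0.004,0.223,1],[0,0,0,-0.002,0.004,0.223,1],[0,0,0,-0.002,0.004,0.223,0.5],[0,0,0,-0.002,0.004,0.223,0.5],[0,0,0,-0.002,0.004,0.223,0.5],[0,0,0,-0.002,0.004,0.1,0.5],[0,0,0,-0.4,0.1,-0.1,0.5],[0,0,0,-0.6,0.1,-0.1,0.5],[0,0,0,-0.6,0.1,-0.1,0.5],[0,0,0,-0.6,0.1,-0.1,0.5],[0,0,0,-0.6,0.1,-0.1,0.5],[0,0,0,-0.6,0.1,-0.1,0.5],[0,0,0,-0.6,0.1,-0.1,0.5]]]'
python3 - <<'E'
from h import *
import cv2
f=lambda x:cv2.resize(x,None,fx=3,fy=3,interpolation=cv2.INTER_CUBIC)
a=f(imaging.snapshot("top")[115:275,155:260]); b=f(imaging.snapshot("scene")[220:380,330:510])[:480,:480]
cv2.imwrite("pics/end.png",np.hstack([a,b]))
o,x=np.array([.548,.2354]),np.radians(-11); x=np.array([np.cos(x),np.sin(x)])
for s,z in((-.102,.05),(-.034,.046),(.034,.048),(.102,.051)):
    P=[*(o+s*x),z]; print(s,(proj("top",P)-[155,115])*3,(proj("scene",P)-[330,220])*3+[315,0])
E
```

```text
time_s: 27.48
tcp_pos: [0.4389, -0.0417, 0.1972]
tool_rot: [-179.8, -0.0, 79.0]
force: [-1.3, 0.1, 0.7]
gripper_width: 0.0459
grasp_force: 0.0
-0.102 [106.44117532 376.15816442] [742.85034353 100.70342599]
-0.034 [129.76847087 279.45724048] [653.51397389 158.54601828]
0.034 [150.0460726  184.27312293] [561.1061406  213.43766502]
0.102 [169.62859328  90.28343123] [463.1727963  270.74600051]
```

View pics/end.png

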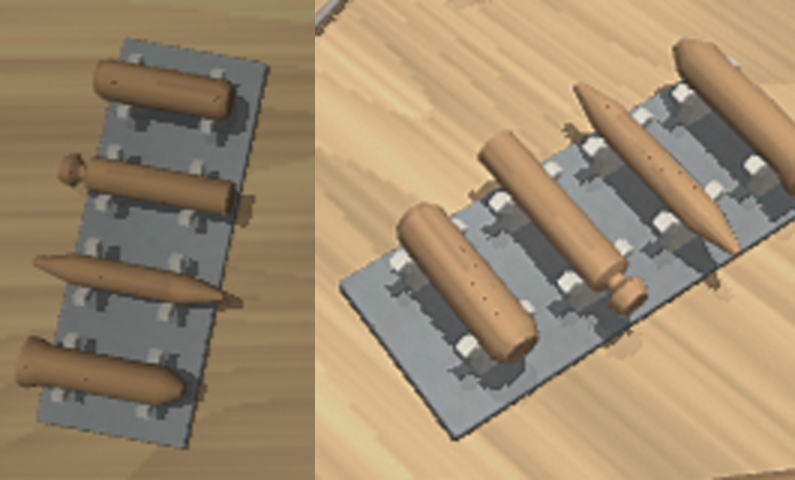

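The final view shows all four blanks seated across both saddles in reverse order. From far to near they are stubby at about (164,91), waisted (147,183), slim (128,280) and popper (101,373), each within about 4 mm of its expected place. The arm is clear, so I'm handing in.

```bash
python3 -c "
from cell import bot
print(bot.finish_job())"
```

```text
the job is handed in; nothing more can be done
None
```

All four blanks lie released on the paint rack in reverse order (stubby furthest, then waisted, slim and popper), each measured within about 4 mm of its place, and the job was handed in at about 28 s; no verdict was returned.

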